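# Put the measuring wheel's kickstand down and hold its frame upright

## Task

Two small measuring wheels stand on their parking boards; one of them still has its kickstand folded up along the frame. On that one, flip the kickstand over its centre until the spring snaps it fully down, then take hold of the bare handle stub, raise the frame upright and keep holding it there off its stand, so that I can fit the upper handle: finish while still gripping the stub with the frame standing straight up. Leave the other measuring wheel and everything lying around where they are.

Things in the scene. Friction and masses are not known exactly. Their poses are not given: they have to be found in the camera images.
- wheel_a: One of two alike measuring wheels (black tyre, grey spokes, 159 mm across) in rubber chocks on a plywood board fixed to the bench (12 mm thick, x -175 to 125, y -70 to 70 mm). Origin on the bench below the hub, z up, y along the axle, x level. A wooden post (36 mm wide, up to 200 mm high, x -100 to -135 mm) carries the leaning frame. Wheel and board never move.
- hub_a (a point): Centre of the wheel's hub, 92 mm above the bench; the frame swings about it, about the wheel's y axis. The frame: a fork 56 mm wide, black crown, a grey counter box 30 x 44 x 40 mm on its +x side 92 to 132 mm from the hub, and the handle stub on top.
- frame_a (a joint): Lean of the frame about the hub, rad: 0 upright, negative towards the wheel's -x, -0.75 resting on the post, about +0.25 leaning on the lowered kickstand with its foot on the board. About 0.5 kg, swings freely: let go, it tips off upright one way or the other.
- stub_a (a point): Middle of the bare handle stub, a round aluminium tube 25 mm in diameter, on its centre line 195 mm from the hub; the bare tube runs from 132 to 237 mm from the hub, straight up from it when the frame is upright.
- leg_a (a joint): Kickstand swing on the frame, rad: 0 folded up along the frame, 2.75 fully down; it goes over the +x side. A spring drives it away from its centre, 1.375, to the nearer end; needs up to 0.15 N m. Steel rod 9 mm thick; pivot on the frame 70 mm from the hub towards the stub, 34 mm to the wheel's +y; when folded it lies beside the stub, 17 mm of air between.
- foot_a (a point): Middle of the kickstand's rubber foot, a 12.6 mm thick bar about 33 mm long that points to the wheel's +y, from 33 to 73 mm off the frame's centre plane (this point 52 mm); 143 mm from the pivot.
- wheel_b: The other measuring wheel, identical to wheel_a in every part and with the same frame of reference.
- hub_b (a point): Hub of wheel_b, as hub_a.
- frame_b (a joint): Lean of wheel_b's frame, as frame_a.
- stub_b (a point): Handle stub of wheel_b, as stub_a.
- leg_b (a joint): Kickstand of wheel_b, as leg_a.
- foot_b (a point): Kickstand foot of wheel_b, as foot_a.
- tape_roll: Bystander: white roll of sealing tape, 60 mm across, 19 mm high; origin under its centre.
- wrench: Bystander: steel wrench 170 mm long lying along its x; origin under it.
- elbow: Bystander: white pipe elbow about 75 x 80 x 56 mm; origin under its bend.
- can: Bystander: steel can, 66 mm across, 110 mm high; origin under its centre.
- bottle: Bystander: white bottle with a black cap, 60 mm across, 170 mm high; origin under its centre.
- carton: Bystander: small cardboard carton 100 x 70 x 50 mm; origin under its centre.
- coupling: Bystander: brass pipe coupling 38 mm across, 26 mm high, standing on the corner of wheel_a's board; origin under its centre.
- screwdriver: Bystander: black-handled screwdriver 200 mm long lying along its x; origin under it.

How it is judged:
By the outcome, as a careful person would: the job done as asked, in the order asked, and still so for the second after the job is handed in, while the arm keeps its last pose, push and grip.
It also fails if it takes over 54 s, if anything falls off the work surface, if the arm or the gripper's body presses on something with over 40 N, if the wrist force passes 120 N, or if a joint passes its speed limit or range.

## Robot

A 6-joint arm with a two-finger parallel gripper is mounted at the origin on the work surface. World frame = base frame: x ahead of the robot, y to its left, z up, the work surface at z = 0. Lengths are in m, angles in rad, forces in N, time in s.
With the tool pointing down it reaches from about 0.375 to 0.9 m from the base axis. Payload 3.1 kg.
Tool frame: the origin (TCP) lies midway between the tips of the shut fingers; the grasp point (between the pads) lies 19 mm behind it; x points along the fingers, y is the direction in which the jaws open and shut, and the axes are right-handed (so a half turn about x gives the same grasp; the last joint's range is limited). The gripper opens to 85 mm and grips with 20 to 120 N. Pads are 22 mm wide; open, the fingers measure 114 mm over their backs; the gripper's body (76 mm by 85 mm) begins 54 mm behind the grasp point. The pads swing forward as they close: fully open they stand 13 mm farther back than shut.
Start: joints at [1.127, 0.527, 1.433, -0, 1.181, -0.178], TCP at [0.164, 0.603, 0.231] pointing down, gripper open.
Joint ranges: [-3.08, 3.08], [-0.75, 2.2], [0.22, 2.44], [-1.43, 4.57], [0, 2.65], [-2.85, 2.85]. Speed limits (rad/s): [2.79, 2.79, 3.14, 3.14, 3.14, 3.14].

## Interface

Orientations are given as a unit quaternion [x, y, z, w].
In Python, from station import manip gives the robot as it stands.
- The arm moves only by the tool carry_out, never from a script. Its argument "commands" is a list that holds one entry, the list of rows, each a list of 7 numbers: the shift along the tool's x, y, z in units of 25 mm (1.0 is 25 mm), then the turn, a rotation vector about the tool's x, y, z in units of 5 degrees (1.0 is 5 degrees), then the finger opening in mm, from 0 to 85.4. A call has exactly 5 rows; each row is the pose to reach, as a shift and turn from the pose commanded when the call began, along the tool's axes at that moment; what a row does not reach only later rows make up. A row lasts 1/10 s, in which the tool goes at most 50 mm and 8.59 degrees, less where a joint would pass 70% of its speed; a pose out of reach is approached as far as the arm can. A call with a gripper value outside its range is refused whole. The fingers move at their own pace and stop on an object; "force" is the grip in N (left out, the last holds). Time passes only in rows, so rows that repeat a pose let the fingers close, or fill a call up. It gives the time, the measured TCP pose, the force and the opening at its end, in the units of the state.
- manip.sense(): the state, without advancing time (a new reading comes with each control period).
- manip.snapshot(name): name is "scene" or "top" or "wrist"; returns a dict with "image" (400x640x3 uint8, red, green, blue), "fx", "fy", "cx", "cy" (pixels), "rvec" (rotation vector, rad) and "tvec" (3), from world to camera coordinates, as OpenCV has them. Camera axes: x right, y down, z forward; pixel columns grow to the right and rows downward; lengths in m; the calibration is good to about 2 mm. The wrist camera is an equidistant fisheye: a pixel r from the principal point sees the ray r / f radians off the axis. A picture is of the moment at which its call begins. There is no depth.
- manip.sign_off(): hands the job in, once; it reports no verdict.
The state is a dict: "t": time; "q": joint angles; "qd": joint speeds; "tau": joint torques, N m; "tcp_pos": TCP position; "tool_rot": TCP orientation; "force": force on the tool from outside, world axes, zero at the start; "ft_torque": the same for the moment, N m; "finger_gap": opening from 0.0 (shut) to 1.0 (fully open).
Only numpy, scipy, OpenCV 4.12 (cv2) and the standard library are available. Lean on these libraries where they do the work, as an engineer would, in place of code of your own. Each camera call takes 0.05 s, during which the arm holds its last target.

## Working session

There is one attempt and no reset: what is moved stays moved. The work goes in short steps, Python scripts to look and compute and a tool call to move; the robot and the scene stay as the last step left them, time stands still between calls to the robot, and variables do not carry over. Pictures are saved under pics/ and viewed, and the job is handed in when it is done.

Besides the shell and the picture viewer there is one more tool, called after "Emit:" as name([rows], argument=value, ...), one row to a line, values as JSON. carry_out: Moves the arm, as the interface text tells. Its arguments: {"type":"object","properties":{"commands":{"type":"array"},"force":{"type":"number"}},"required":["commands"]}

```bash
ls; mkdir -p pics; cat > h.py <<'E'
import numpy as np, cv2
from station import manip
from scipy.spatial.transform import Rotation as R
def snap(n,f):
    s=manip.snapshot(n); cv2.imwrite('pics/'+f+'.png',s['image'][:,:,::-1]); 
    import pickle; pickle.dump(s,open('pics/'+f+'.pkl','wb')); return s
def ray(s,u,v):
    Rm=cv2.Rodrigues(np.array(s['rvec'],float))[0]; t=np.array(s['tvec'],float).ravel()
    d=np.array([(u-s['cx'])/s['fx'],(v-s['cy'])/s['fy'],1.]); return -Rm.T@t, Rm.T@d/np.linalg.norm(d)
def onz(s,u,v,z):
    o,d=ray(s,u,v); return o+d*(z-o[2])/d[2]
def proj(s,P):
    return cv2.projectPoints(np.atleast_2d(np.array(P,float)),np.array(s['rvec'],float),np.array(s['tvec'],float),np.array([[s['fx'],0,s['cx']],[0,s['fy'],s['cy']],[0,0,1.]]),None)[0].reshape(-1,2)
def tri(s1,p1,s2,p2):
    o1,d1=ray(s1,*p1);o2,d2=ray(s2,*p2)
    a=np.linalg.lstsq(np.c_[d1,-d2],o2-o1,rcond=None)[0]
    A=o1+d1*a[0];B=o2+d2*a[1]; return (A+B)/2,np.linalg.norm(A-B)
E
python3 - <<'E'
from h import *
for n in ['scene','top','wrist']: 
    s=snap(n,n+'0'); o,d=ray(s,320,200); print(n,s['fx'],o.round(3),d.round(3))
print(manip.sense())
E
```

```text
pics
scene 483.65690793871727 [1.24  0.595 1.313] [-0.472 -0.421 -0.774]
top 500.4485026519278 [ 0.23  -0.02   2.118] [ 0.197  0.007 -0.98 ]
wrist 309.70691628693146 [0.094 0.623 0.373] [ 0.273 -0.083 -0.958]
{'t': 0.15, 'q': array([ 1.12749893e+00,  5.28308238e-01,  1.43359416e+00, -3.56515510e-05,
        1.18143622e+00, -1.78501101e-01]), 'qd': array([-1.65480591e-04, -2.18602479e-03, -3.58427304e-03,  9.65029865e-04,
       -1.81752283e-05, -1.64054247e-03]), 'tau': array([ 2.84011130e-04, -4.42743874e+01, -1.78275597e+01, -2.41158323e-04,
        5.62447050e-03,  2.25432746e-05]), 'tcp_pos': array([0.1633106 , 0.60271215, 0.23052866]), 'tool_rot': array([ 0.0927503 ,  0.7010964 , -0.09393283,  0.70074092]), 'force': array([ 0.3310197 ,  0.95307176, -0.34888783]), 'ft_torque': array([-0.00608606,  0.03004525,  0.02386707]), 'finger_gap': 1.0053434865879278}
```

View pics/scene0.png

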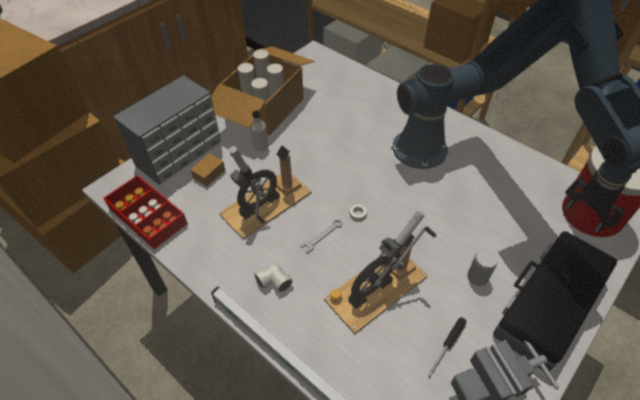

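View pics/top0.png

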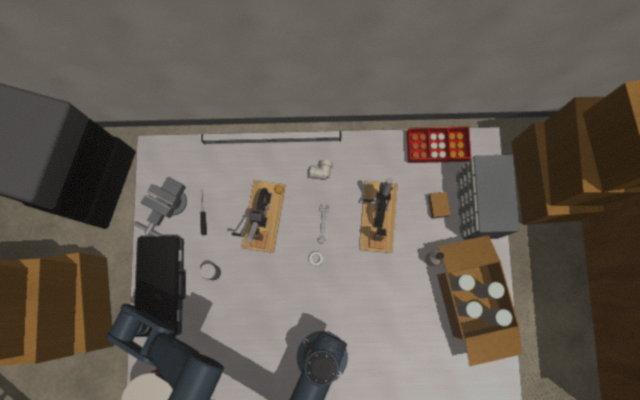

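View pics/wrist0.png

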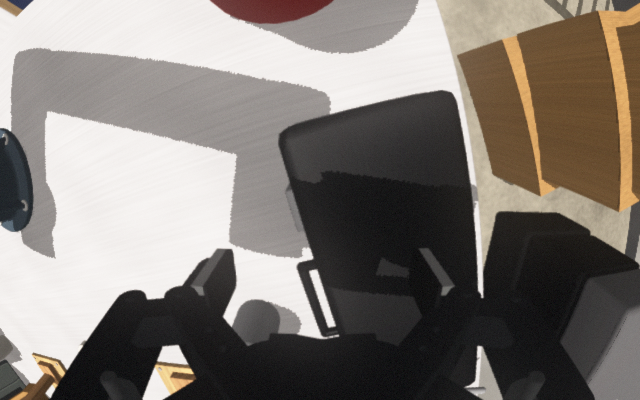

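```bash
python3 - <<'E'
import cv2
a=cv2.imread('pics/scene0.png')[190:340,300:460]; cv2.imwrite('pics/c1.png',cv2.resize(a,None,fx=4.6,fy=4,interpolation=2)[:, :800] if 0 else cv2.resize(a,(640,600),interpolation=2))
a=cv2.imread('pics/top0.png')[170:260,220:300]; cv2.imwrite('pics/c2.png',cv2.resize(a,(480,540),interpolation=2))
E
```

```text
(no output)
```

View pics/c1.png

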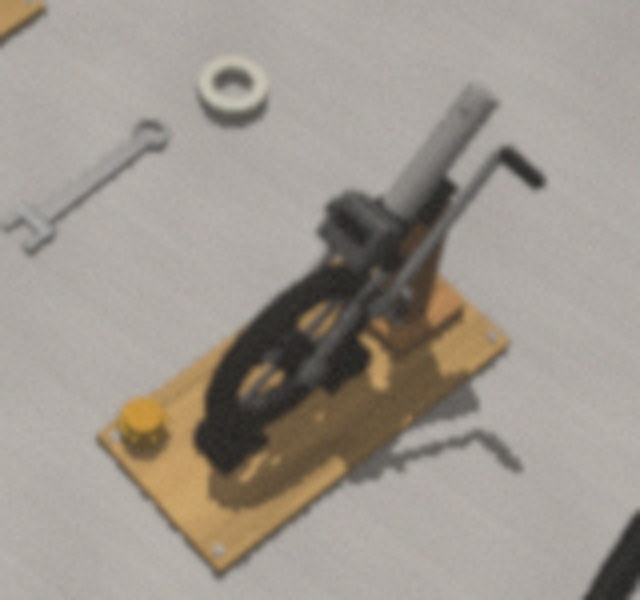

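View pics/c2.png

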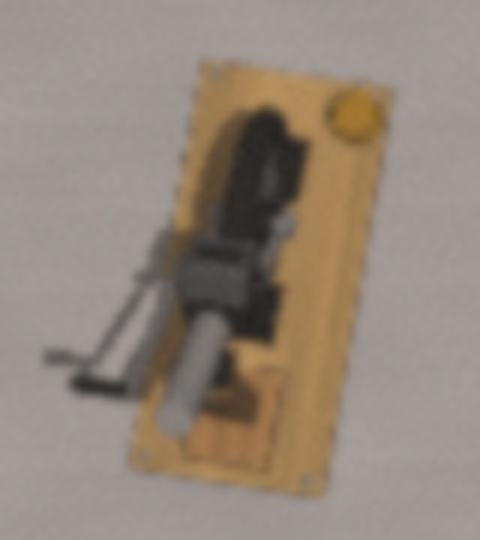

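```bash
python3 - <<'E'
from h import *
import pickle
s=pickle.load(open('pics/top0.pkl','rb')); s2=pickle.load(open('pics/scene0.pkl','rb'))
def corners(s,box):
    im=cv2.cvtColor(s['image'],cv2.COLOR_RGB2HSV); m=((im[...,1]>70)&(im[...,0]<30)).astype(np.uint8)
    r=np.zeros_like(m); x0,y0,x1,y1=box; r[y0:y1,x0:x1]=m[y0:y1,x0:x1]
    pts=np.argwhere(r)[:,::-1]; return pts
p=corners(s,(235,170,295,260)); P=np.array([onz(s,u,v,.012)[:2] for u,v in p],np.float32)
rc=cv2.minAreaRect(P); print('top',rc); print(cv2.boxPoints(rc))
for u,v in [(204,60),(398,88),(325,497),(128,468)]:
    print('topc',onz(s,220+u/6,170+v/6,.012).round(4))
for u,v in [(98,437),(218,573),(508,342)]:
    print('sc',onz(s2,300+u/4,190+v/4,.012).round(4))
p=corners(s,(235,170,295,260))
E
```

```text
top ((0.5897399187088013, 0.23800727725028992), (0.13961990177631378, 0.2997734546661377), 79.993896484375)
[[0.43000337 0.19530246]
 [0.7252171  0.14321591]
 [0.74947643 0.2807121 ]
 [0.45426273 0.33279866]]
topc [0.7468 0.2781 0.012 ]
topc [0.723  0.1382 0.012 ]
topc [0.4294 0.1919 0.012 ]
topc [0.4527 0.3308 0.012 ]
sc [0.7243 0.1486 0.012 ]
sc [0.7492 0.2827 0.012 ]
sc [0.4561 0.3336 0.012 ]
```

```bash
cat >> h.py <<'E'
W0=np.array([0.6145,0.2343,0]); yaw=-np.radians(10.0)
RW=R.from_euler('z',yaw)
def L2W(p): return RW.apply(np.atleast_2d(np.array(p,float)))+W0
def W2L(p): return RW.inv().apply(np.atleast_2d(np.array(p,float))-W0)
def fr(l,lean,y=0): return np.array([l*np.sin(lean),y,.092+l*np.cos(lean)])
def foot(lean,leg,y=.052): 
    p=fr(.07,lean,y); a=lean+leg; return p+.143*np.array([np.sin(a),0,np.cos(a)])
def model(s,f,lean,leg):
    im=s['image'][:,:,::-1].copy()
    im=cv2.resize(im,None,fx=4,fy=4,interpolation=cv2.INTER_CUBIC)
    pts=[fr(0,lean),fr(.132,lean),fr(.195,lean),fr(.237,lean),fr(.07,lean,.034),foot(lean,leg,.034),foot(lean,leg),foot(lean,leg,.073)]
    q=proj(s,L2W(pts))
    for u,v in q: cv2.circle(im,(int(u*4+2),int(v*4+2)),4,(0,0,255),1)
    c=proj(s,L2W([fr(.1,lean)]))[0]*4; x,y=np.clip(c.astype(int)-300,0,[2560-600,1600-600]); cv2.imwrite('pics/'+f+'.png',im[y:y+600,x:x+600]); return q
E
python3 - <<'E'
from h import *
import pickle
print([a for a in dir(manip) if a[0]!='_'])
for n in ['top','scene']:
    s=pickle.load(open(f'pics/{n}0.pkl','rb')); print(model(s,'m'+n,-.75,0).round(1).tolist())
E
```

```text
['PlanningError', 'sense', 'sign_off', 'snapshot']
[[261.8, 206.4], [254.7, 224.3], [251.0, 233.5], [248.4, 240.0], [249.8, 214.4], [241.0, 234.9], [236.4, 234.1], [230.9, 233.3]]
[[371.9, 277.8], [398.3, 242.5], [411.4, 225.0], [420.4, 213.0], [394.1, 267.4], [424.3, 227.6], [429.2, 231.8], [435.0, 236.8]]
```

```bash
python3 - <<'E'
import cv2,numpy as np
a=cv2.imread('pics/mtop.png');b=cv2.imread('pics/mscene.png')
cv2.imwrite('pics/mm.png',np.hstack([cv2.resize(a[100:500,100:500],(400,400)),cv2.resize(b[100:500,100:500],(400,400))]))
E
```

```text
(no output)
```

View pics/mm.png

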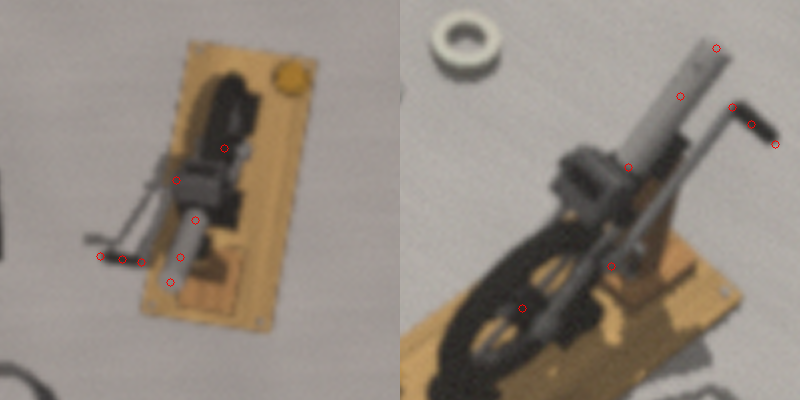

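```bash
cat >> h.py <<'E'
def plan(Tpos,Trot,base=None):
    s=manip.sense()
    p=s['tcp_pos'];r=R.from_quat(s['tool_rot'])
    if base is not None: p,r=base
    d=r.inv().apply(np.array(Tpos)-p)/.025; w=(r.inv()*Trot).as_rotvec(degrees=True)/5
    return d.round(3),w.round(3)
def tool(a,sgn=1):
    # tool x = local (sin a,0,-cos a) (outward tilt a), tool y = sgn*local y
    x=np.array([np.sin(a),0,-np.cos(a)]);y=np.array([0,sgn,0.]);z=np.cross(x,y)
    return RW*R.from_matrix(np.c_[x,y,z])
def st():
    s=manip.sense(); r=R.from_quat(s['tool_rot'])
    print('t',round(s['t'],2),'q',s['q'].round(3),'tcpL',W2L(s['tcp_pos']).round(4)[0],'F',s['force'].round(1),'gap',round(float(s['finger_gap']),3))
    print('axes in local',(RW.inv()*r).as_matrix().round(3).tolist())
E
python3 - <<'E'
from h import *
st()
for sg in (1,-1):
    for L in ([-.19,.06,.29],[-.19,.06,.23]): print(sg,L2W([L]),plan(L2W([L])[0],tool(0,sg)))
E
```

```text
t 0.15 q [ 1.127  0.528  1.434 -0.     1.181 -0.179] tcpL [-0.5083  0.2845  0.2305] F [ 0.3  1.  -0.3] gap 1.005
axes in local [[-0.0, 0.09, 0.996], [-0.002, 0.996, -0.09], [-1.0, -0.002, -0.0]]
1 [[0.43780542 0.32638162 0.29      ]] (array([-2.369, -7.799, 13.489]), array([-1.034, -0.004,  0.02 ]))
1 [[0.43780542 0.32638162 0.23      ]] (array([ 0.031, -7.795, 13.49 ]), array([-1.034, -0.004,  0.02 ]))
-1 [[0.43780542 0.32638162 0.29      ]] (array([-2.369, -7.799, 13.489]), array([3.4966e+01, 3.0000e-02, 6.0000e-03]))
-1 [[0.43780542 0.32638162 0.23      ]] (array([ 0.031, -7.795, 13.49 ]), array([3.4966e+01, 3.0000e-02, 6.0000e-03]))
```

Emit:
carry_out([
  [[0,-0.9,1.6,-0.2,0,0,0],[0,-1.9,3.3,-0.4,0,0,0],[0,-2.9,5.0,-0.6,0,0,0],[0,-3.9,6.7,-0.8,0,0,0],[0,-4.9,8.4,-1.03,0,0,0]],
])

```text
t: 0.65
tcp_pos: [0.335, 0.4285, 0.2312]
tool_rot: [0.061, 0.704, -0.061, 0.704]
force: [1.0, -0.3, -1.0]
finger_gap: 0.141
```

```bash
python3 - <<'E'
from h import *
st()
print(plan(L2W([[-.19,.06,.23]])[0],tool(0)))
E
```

```text
t 0.65 q [ 0.702  0.419  1.637 -0.     1.086 -0.696] tcpL [-0.3089  0.1427  0.2312] F [ 1.  -0.3 -1. ] gap 0.141
axes in local [[-0.0, -0.001, 1.0], [-0.0, 1.0, 0.001], [-1.0, -0.0, -0.0]]
(array([ 0.047, -3.311,  4.754]), array([ 0.011, -0.001,  0.003]))
```

Emit:
carry_out([
  [[0,-1.0,1.5,0,0,0,0],[0,-2.0,3.0,0,0,0,0],[0,-3.0,4.4,0,0,0,0],[0,-3.3,4.7,0,0,0,0],[0,-3.3,4.7,0,0,0,0]],
])

```text
t: 1.15
tcp_pos: [0.4363, 0.327, 0.231]
tool_rot: [0.063, 0.705, -0.063, 0.704]
force: [-0.8, -0.1, -0.5]
finger_gap: 0.001
```

```bash
python3 - <<'E'
from h import *
st()
a=snap('scene','s1'); b=snap('wrist','w1'); cv2.imwrite('pics/s1c.png',cv2.resize(a['image'][180:340,300:500,::-1],(750,600),interpolation=2))
E
```

```text
t 1.15 q [ 0.438  0.421  1.633  0.     1.088 -0.954] tcpL [-0.1916  0.0604  0.231 ] F [-0.8 -0.1 -0.5] gap 0.001
axes in local [[-0.001, 0.004, 1.0], [-0.0, 1.0, -0.004], [-1.0, -0.0, -0.001]]
```

View pics/s1c.png

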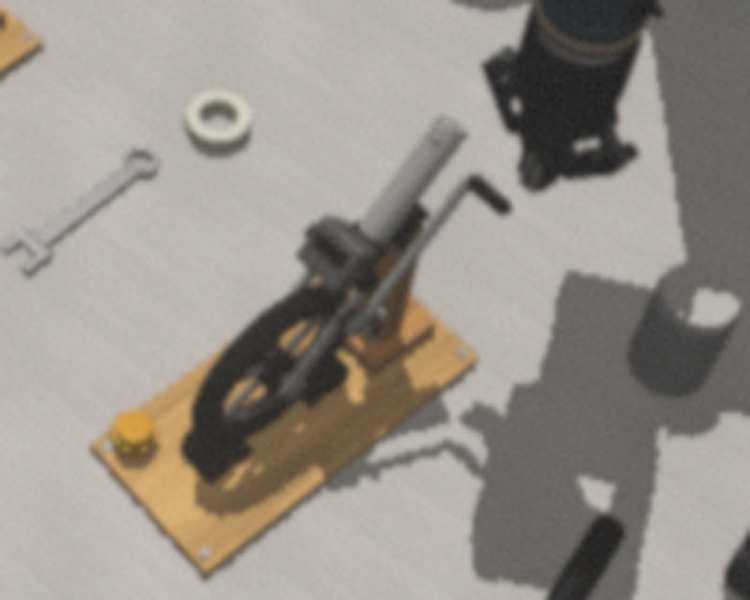

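View pics/w1.png

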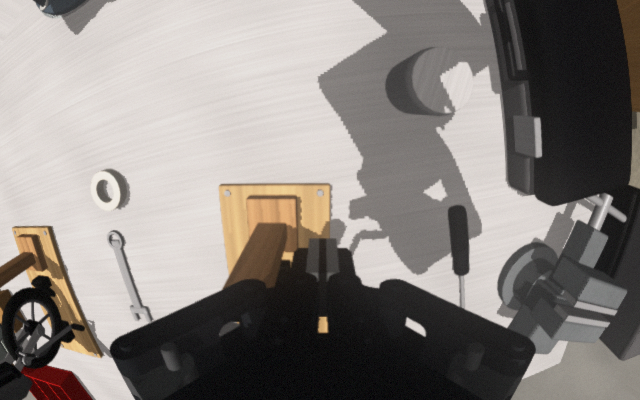

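Emit:
carry_out([
  [[-0.28,0.14,0.78,0,0,0,0],[-0.28,0.14,1.16,0,0,0,0],[-0.6,0.14,1.54,0,0,0,0],[-0.88,0.14,1.92,0,0,0,0],[-1.1,0.14,2.32,0,0,0,0]],
])

```text
t: 1.75
tcp_pos: [0.493, 0.3222, 0.2598]
tool_rot: [0.061, 0.705, -0.061, 0.704]
force: [-1.8, 0.9, 1.5]
finger_gap: 0.001
```

```bash
python3 - <<'E'
from h import *
st()
a=snap('scene','s2'); cv2.imwrite('pics/s2c.png',cv2.resize(a['image'][180:340,300:500,::-1],(750,600),interpolation=2))
E
```

```text
t 1.75 q [ 0.389  0.447  1.493  0.     1.202 -1.008] tcpL [-0.1349  0.0654  0.2598] F [-1.8  0.9  1.5] gap 0.001
axes in local [[-0.0, -0.001, 1.0], [0.0, 1.0, 0.001], [-1.0, 0.0, -0.0]]
```

View pics/s2c.png

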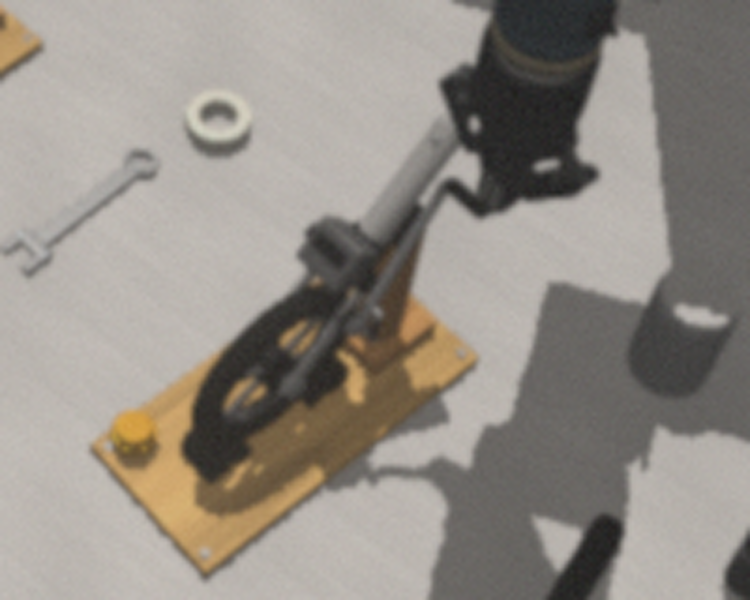

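Emit:
carry_out([
  [[-0.19,0,0.5,0,0,0,0],[-0.35,0,1.0,0,0,0,0],[-0.48,0,1.5,0,0,0,0],[-0.58,0,2.0,0,0,0,0],[-0.65,0,2.5,0,0,0,0]],
])

```text
t: 2.3
tcp_pos: [0.5563, 0.3103, 0.2751]
tool_rot: [0.062, 0.704, -0.062, 0.705]
force: [0.2, 0.1, -0.4]
finger_gap: -0.003
```

```bash
python3 - <<'E'
from h import *
st()
E
```

```text
t 2.3 q [ 0.334  0.501  1.351 -0.     1.29  -1.061] tcpL [-0.0705  0.0647  0.2751] F [ 0.2  0.1 -0.4] gap -0.003
axes in local [[0.0, 0.001, 1.0], [-0.0, 1.0, -0.001], [-1.0, -0.0, 0.0]]
```

Emit:
carry_out([
  [[-0.04,0,0.5,0,0,0,0],[0.02,0,1.0,0,0,0,0],[0.12,0,1.5,0,0,0,0],[0.26,0,2.1,0,0,0,0],[0.48,0,2.6,0,0,0,0]],
])

```text
t: 2.8
tcp_pos: [0.6204, 0.2992, 0.2627]
tool_rot: [0.062, 0.704, -0.062, 0.705]
force: [-0.3, -0.8, 0.6]
finger_gap: 0.0
```

```bash
python3 - <<'E'
from h import *
st()
a=snap('scene','s3'); cv2.imwrite('pics/s3c.png',cv2.resize(a['image'][180:340,300:500,::-1],(750,600),interpolation=2))
E
```

```text
t 2.8 q [ 0.288  0.588  1.223 -0.     1.33  -1.108] tcpL [-0.0055  0.0649  0.2627] F [-0.3 -0.8  0.6] gap 0.0
axes in local [[0.001, 0.001, 1.0], [0.0, 1.0, -0.001], [-1.0, 0.0, 0.001]]
```

View pics/s3c.png

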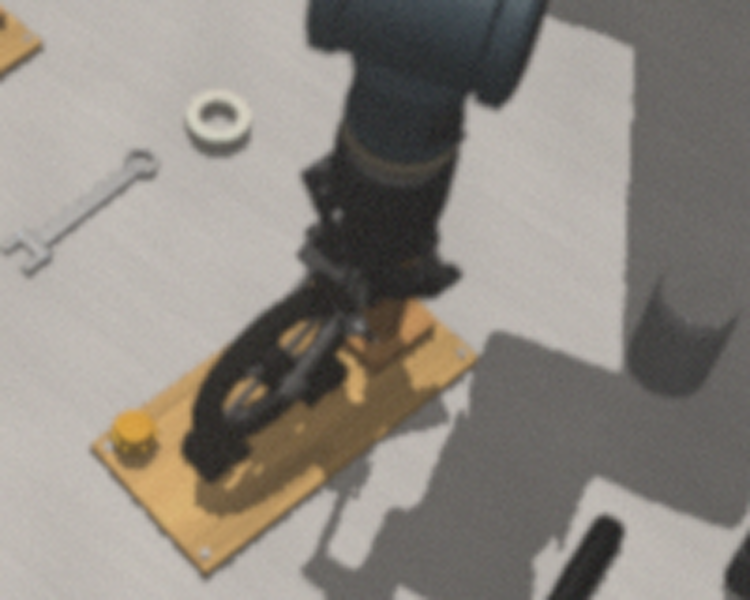

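Emit:
carry_out([
  [[0.19,0,0.4,0,0,0,0],[0.43,0,0.8,0,0,0,0],[0.73,0,1.2,0,0,0,0],[1.07,0,1.6,0,0,0,0],[1.47,0,2.0,0,0,0,0]],
])

```text
t: 3.35
tcp_pos: [0.6688, 0.2907, 0.2256]
tool_rot: [0.062, 0.704, -0.062, 0.704]
force: [-0.2, -0.9, 0.5]
finger_gap: 0.002
```

```bash
python3 - <<'E'
from h import *
st()
a=snap('scene','s4'); cv2.imwrite('pics/s4c.png',cv2.resize(a['image'][180:340,300:500,::-1],(750,600),interpolation=2))
E
```

```text
t 3.35 q [ 0.257  0.681  1.143  0.     1.317 -1.139] tcpL [0.0437 0.065  0.2256] F [-0.2 -0.9  0.5] gap 0.002
axes in local [[0.0, 0.0, 1.0], [0.0, 1.0, -0.0], [-1.0, 0.0, 0.0]]
```

View pics/s4c.png

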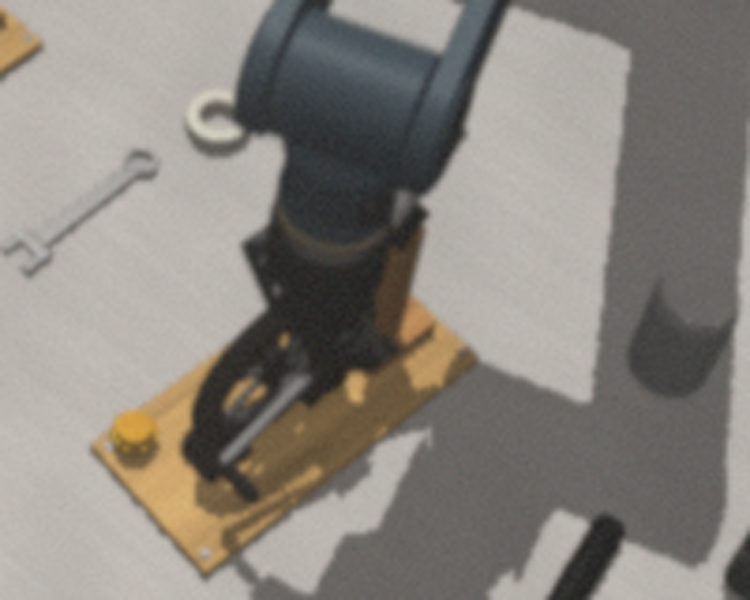

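```bash
cat > kin.py <<'E'
import numpy as np
from scipy.optimize import least_squares
D=np.array([[0.528,1.434,1.181,.6244,.2305],[.419,1.637,1.086,.5439,.2312],[.421,1.633,1.088,.5453,.2310],[.447,1.493,1.202,.5890,.2598],[.501,1.351,1.29,.6370,.2751],[.588,1.223,1.33,.6888,.2627],[.681,1.143,1.317,.7293,.2256]])
def f(p):
    L1,L2,e,b,c=p; a=D[:,0];s=a+D[:,1]
    r=b+L1*np.sin(a)+L2*np.sin(s)+e*np.cos(s); z=c+L1*np.cos(a)+L2*np.cos(s)-e*np.sin(s)
    return np.r_[r-D[:,3],z-D[:,4]]
if __name__=='__main__':
    for e in (1,0):
        g=(lambda p:f(p)) if e else (lambda p:f([p[0],p[1],0,p[2],p[3]]))
        o=least_squares(g,[.4,.4,0,0,0] if e else [.4,.4,0,0]); print(o.x.round(4),abs(o.fun).max())
    print(np.hypot(.4930,.3222),np.hypot(.5563,.3103),np.hypot(.6204,.2992),np.hypot(.6688,.2907))
E
python3 kin.py
```

```text
[ 0.5808  0.3875  0.1114  0.0166 -0.0202] 0.0005275430807993864
[ 0.6793  0.4002 -0.0821 -0.2052] 0.008408992769636914
0.5889497771457257 0.6369896231493886 0.6887792099069193 0.7292461381454138
```

Emit:
carry_out([
  [[-2,0,0,0,0,0,0],[-4,0,-0.4,0,0,0,0],[-4.5,-0.6,-2.2,0,-1,0,85],[-4.5,-1.3,-4,0,-2,0,85],[-4.5,-2,-5.8,0,-3,0,85]],
], force=40)

```text
t: 3.9
tcp_pos: [0.5157, 0.2665, 0.3398]
tool_rot: [0.054, 0.604, -0.069, 0.792]
force: [-0.6, 0.1, -0.3]
finger_gap: 0.506
```

```bash
python3 - <<'E'
from h import *
st()
print(plan(L2W([[-.1548,0,.2907]])[0],tool(.3)))
s=manip.sense();q=s['q'];L1,L2,e,b,c=.5808,.3875,.1114,.0166,-.0202
a=q[1];t=a+q[2]
r=b+L1*np.sin(a)+L2*np.sin(t)+e*np.cos(t); z=c+L1*np.cos(a)+L2*np.cos(t)-e*np.sin(t)
P=np.array([r*np.cos(q[0]),r*np.sin(q[0]),z]); x=R.from_quat(s['tool_rot']).apply([1,0,0])
# tcp = P + d*(x - (0,0,-1))
v=x-np.array([0,0,-1.]); print('d',(s['tcp_pos']-P)@v/(v@v), (s['tcp_pos']-P), v)
snap('scene','s5');snap('top','t5');snap('wrist','w5')
a=cv2.imread('pics/s5.png')[180:340,300:480];b=cv2.imread('pics/t5.png')[160:280,200:310]
cv2.imwrite('pics/c5.png',np.hstack([cv2.resize(a,(420,373),interpolation=2),cv2.resize(b,(342,373),interpolation=2)]))
E
```

```text
t 3.9 q [ 0.353  0.277  1.562 -0.15   1.074 -0.986] tcpL [-0.1029  0.0146  0.3398] F [-0.6  0.1 -0.3] gap 0.506
axes in local [[0.264, 0.001, 0.965], [0.002, 1.0, -0.001], [-0.965, 0.002, 0.264]]
(array([ 1.345, -0.587, -2.518]), array([-0.013, -0.378, -0.018]))
d 0.05498434499999753 [0.02824009 0.08714914 0.01142301] [ 0.26011729 -0.04421924  0.03543603]
```

View pics/c5.png

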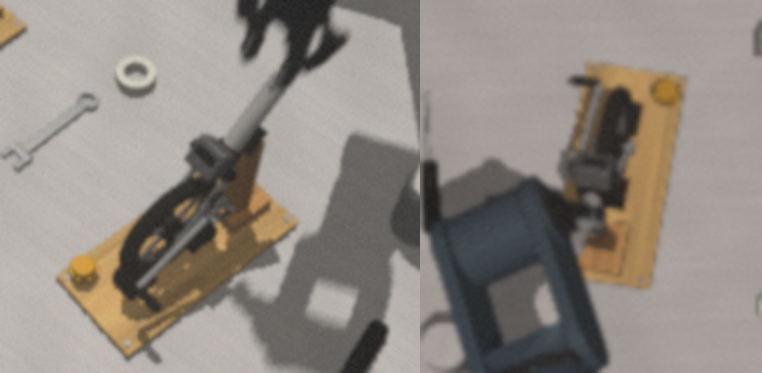

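View pics/w5.png

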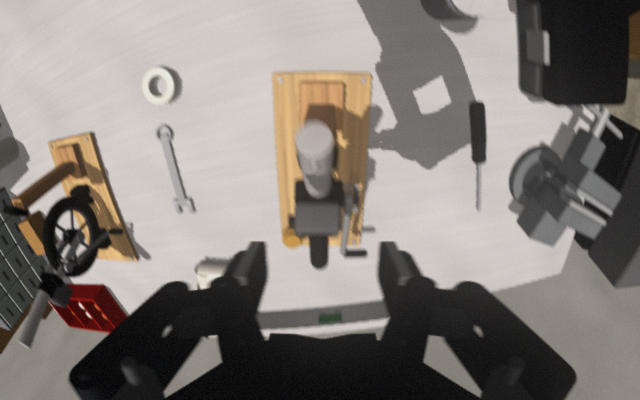

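```bash
cat > kin.py <<'E'
import numpy as np
from scipy.optimize import least_squares
from scipy.spatial.transform import Rotation as R
D=np.array([[1.127,.528,1.434,0,1.181,.1633,.6027,.2305],[.702,.419,1.637,0,1.086,.335,.4285,.2312],[.438,.421,1.633,0,1.088,.4363,.327,.2310],[.389,.447,1.493,0,1.202,.493,.3222,.2598],[.334,.501,1.351,0,1.29,.5563,.3103,.2751],[.288,.588,1.223,0,1.33,.6204,.2992,.2627],[.257,.681,1.143,0,1.317,.6688,.2907,.2256],[.353,.277,1.562,-.15,1.074,.5157,.2665,.3398]])
def rotx(q,sg=1):
    return R.from_euler('z',q[0])*R.from_euler('y',q[1]+q[2])*R.from_euler('z',sg*q[3])*R.from_euler('y',q[4])
def fk(q,p,sg=1):
    L1,L2,e,b,h,d,lat=p
    A=R.from_euler('z',q[0]);B=A*R.from_euler('y',q[1]);C=A*R.from_euler('y',q[1]+q[2])
    w=np.array([0,0,h])+A.apply([b,lat,0])+B.apply([0,0,L1])+C.apply([e,0,L2])
    x=rotx(q,sg).apply([0,0,1]); return w+d*x,x
def res(p): return np.concatenate([fk(q,p)[0]-q[5:] for q in D])
if __name__=='__main__':
    print(fk(D[-1],[0]*7,1)[1],fk(D[-1],[0]*7,-1)[1],R.from_quat([.054,.604,-.069,.792]).apply([1,0,0]))
    o=least_squares(res,[.45,.4,0,0,.3,.25,.1]); print(o.x.round(4),o.fun.reshape(-1,3).round(4))
    np.save('p.npy',o.x)
E
python3 kin.py
```

```text
[ 0.26050661 -0.04402698 -0.96446769] [ 0.16967144  0.20251833 -0.96446769] [ 0.26066634 -0.04407471 -0.96442235]
[ 5.882e-01  3.917e-01  1.142e-01 -1.000e-04  2.738e-01  2.963e-01
  1.110e-01] [[ 0.0003 -0.0001  0.0001]
 [-0.0002  0.     -0.0002]
 [ 0.0002 -0.      0.0001]
 [-0.0001 -0.0002  0.0001]
 [-0.0003  0.0001 -0.0002]
 [-0.0002  0.0003  0.    ]
 [ 0.0004 -0.0001  0.0001]
 [ 0.      0.0003 -0.    ]]
```

```bash
cat > raise.py <<'E'
from h import *
from kin import rotx,fk
from scipy.optimize import least_squares
p=np.load('p.npy')
s=manip.sense(); q=s['q']
M=(rotx(q).inv()*R.from_quat(s['tool_rot'])).as_matrix()  # = Rz(q6)*[tool const]
# tool x = local z ; tool y in wrist frame angle:
ang=np.arctan2(M[1,1],M[0,1]); off=ang-q[5]
print(M.round(3).tolist(),'off',off)
l=.205
for a0 in (.3,.15,.45):
    qq=q[:5].copy()
    for lean in np.linspace(-.75,0,6):
        a=a0-(lean+.75); x=np.array([np.sin(a),0,-np.cos(a)])
        T=L2W([fr(l,lean)+.019*x])[0]; xw=RW.apply(x)
        f=lambda v:np.r_[(fk(v,p)[0]-T)*5,fk(v,p)[1]-xw]
        o=least_squares(f,qq); qq=o.x
        yw=RW.apply([0,1,0]); yl=rotx(qq).inv().apply(yw); q6=np.arctan2(yl[1],yl[0])-off
        print(a0,lean.round(2),qq.round(3),((q6+np.pi)%(2*np.pi)-np.pi).round(3),'err',abs(o.fun).max().round(5))
E
python3 raise.py
```

```text
[[-0.0, -0.55, -0.835], [0.0, 0.835, -0.55], [1.0, -0.0, 0.0]] off 3.141592653589793
0.3 -0.75 [ 0.37   0.365  1.808 -0.234  0.723] -0.87 err 0.0
0.3 -0.6 [ 0.306  0.389  1.664 -0.085  0.958] -1.046 err 0.0
0.3 -0.45 [0.251 0.441 1.511 0.    1.19 ] -1.145 err 0.0
0.3 -0.3 [0.206 0.516 1.35  0.056 1.415] -1.203 err 0.0
0.3 -0.15 [0.168 0.608 1.183 0.1   1.634] -1.236 err 0.0
0.3 0.0 [0.137 0.714 1.006 0.139 1.849] -1.25 err 0.0
0.15 -0.75 [ 0.328  0.39   1.729 -0.093  0.893] -1.015 err 0.0
0.15 -0.6 [0.271 0.429 1.582 0.    1.131] -1.125 err 0.0
0.15 -0.45 [0.223 0.492 1.427 0.059 1.361] -1.189 err 0.0
0.15 -0.3 [0.183 0.575 1.266 0.104 1.583] -1.227 err 0.0
0.15 -0.15 [0.15  0.673 1.097 0.143 1.799] -1.244 err 0.0
0.15 0.0 [0.123 0.783 0.919 0.184 2.012] -1.243 err 0.0
0.45 -0.75 [ 0.416  0.356  1.887 -0.468  0.567] -0.625 err 0.0
0.45 -0.6 [ 0.345  0.36   1.746 -0.209  0.784] -0.922 err 0.0
0.45 -0.45 [ 0.283  0.398  1.596 -0.078  1.014] -1.076 err 0.0
0.45 -0.3 [0.232 0.463 1.438 0.    1.241] -1.165 err 0.0
0.45 -0.15 [0.189 0.547 1.272 0.053 1.463] -1.217 err 0.0
0.45 0.0 [0.154 0.648 1.098 0.096 1.68 ] -1.246 err 0.0
```

```bash
python3 - <<'E'
from h import *
import pickle
for n in ['top0','scene0','s5']:
    s=pickle.load(open(f'pics/{n}.pkl','rb')); g=cv2.cvtColor(s['image'],cv2.COLOR_RGB2GRAY).astype(np.float32)
    for l in (.16,.18,.2,.22):
        ys=np.arange(-.03,.0301,.002); q=proj(s,L2W([fr(l,-.75,y) for y in ys])).astype(np.float32)
        print(n,l,cv2.remap(g,q[:,0].copy(),q[:,1].copy(),cv2.INTER_LINEAR).ravel().astype(int).tolist())
print(plan(L2W([[-.1397,0,.295]])[0],tool(0)), plan(L2W([[-.1397,0,.223]])[0],tool(0)))
E
```

```text
top0 0.16 [143, 137, 125, 108, 90, 71, 62, 58, 66, 77, 90, 103, 110, 116, 117, 117, 115, 114, 109, 103, 94, 87, 82, 78, 79, 79, 79, 78, 80, 82, 86]
top0 0.18 [88, 76, 67, 58, 51, 46, 47, 50, 65, 79, 92, 103, 109, 113, 115, 116, 115, 113, 109, 103, 93, 85, 79, 77, 78, 79, 81, 82, 82, 83, 84]
top0 0.2 [70, 72, 75, 77, 78, 79, 81, 82, 84, 89, 96, 102, 107, 111, 113, 113, 112, 110, 107, 104, 100, 101, 102, 105, 108, 100, 92, 88, 84, 83, 83]
top0 0.22 [69, 69, 68, 69, 70, 72, 74, 77, 82, 89, 96, 103, 110, 115, 120, 122, 124, 123, 122, 120, 118, 118, 119, 121, 120, 115, 112, 108, 107, 107, 104]
scene0 0.16 [172, 170, 170, 170, 169, 170, 168, 164, 155, 144, 138, 134, 132, 131, 127, 121, 114, 106, 98, 90, 77, 68, 58, 49, 46, 44, 43, 51, 62, 77, 93]
scene0 0.18 [170, 172, 172, 171, 170, 169, 169, 165, 156, 146, 138, 135, 134, 132, 128, 122, 116, 108, 101, 96, 96, 110, 132, 147, 155, 159, 162, 159, 157, 148, 137]
scene0 0.2 [170, 169, 170, 170, 168, 167, 166, 163, 153, 140, 132, 132, 134, 132, 128, 123, 116, 110, 103, 98, 98, 114, 134, 154, 164, 167, 167, 167, 162, 156, 138]
scene0 0.22 [169, 
[... 216 characters left out ...]
 141, 138, 133, 128, 120, 112, 103, 95, 85, 73, 55, 47, 45, 44, 44, 50, 59, 72, 89]
s5 0.18 [182, 181, 180, 183, 182, 180, 179, 174, 163, 151, 144, 142, 141, 138, 134, 130, 123, 115, 106, 101, 100, 114, 138, 157, 165, 166, 169, 168, 171, 172, 175]
s5 0.2 [179, 179, 179, 179, 179, 179, 178, 172, 160, 150, 142, 141, 141, 139, 137, 132, 124, 116, 107, 102, 101, 119, 143, 164, 174, 177, 176, 174, 174, 171, 174]
s5 0.22 [178, 177, 177, 177, 177, 177, 177, 172, 161, 147, 136, 126, 113, 101, 99, 101, 102, 102, 100, 96, 101, 118, 143, 164, 174, 177, 177, 176, 176, 177, 179]
(array([ 1.252, -0.431, -1.462]), array([0.035, 2.851, 0.079])) (array([ 4.043, -0.411, -2.171]), array([0.035, 2.851, 0.079]))
```

Emit:
carry_out([
  [[0.6,-0.2,-0.8,0,1.5,0,85],[1.2,-0.5,-1.55,0,3,0,85],[1.2,-0.58,-1.55,0,3,0,85],[2.2,-0.58,-1.8,0,3,0,85],[2.7,-0.58,-1.95,0,3,0,85]],
])

```text
t: 4.55
tcp_pos: [0.4864, 0.2576, 0.2605]
tool_rot: [0.062, 0.703, -0.062, 0.705]
force: [-0.7, -0.7, -0.1]
finger_gap: 0.994
```

```bash
python3 - <<'E'
from h import *
st()
print(plan(L2W([[-.1397,0,.223]])[0],tool(0)))
snap('scene','s6');snap('wrist','w6')
a=cv2.imread('pics/s6.png')[180:340,300:480]
cv2.imwrite('pics/c6.png',np.hstack([cv2.resize(a,(337,300),interpolation=2),cv2.resize(cv2.imread('pics/w6.png'),(460,300))]))
E
```

```text
t 4.55 q [ 2.850e-01  3.920e-01  1.588e+00 -1.000e-03  1.159e+00 -1.110e+00] tcpL [-0.1302  0.0007  0.2605] F [-0.7 -0.7 -0.1] gap 0.994
axes in local [[0.003, 0.001, 1.0], [0.0, 1.0, -0.001], [-1.0, 0.0, 0.003]]
(array([ 1.498, -0.029, -0.385]), array([-0.014,  0.035, -0.002]))
```

View pics/c6.png

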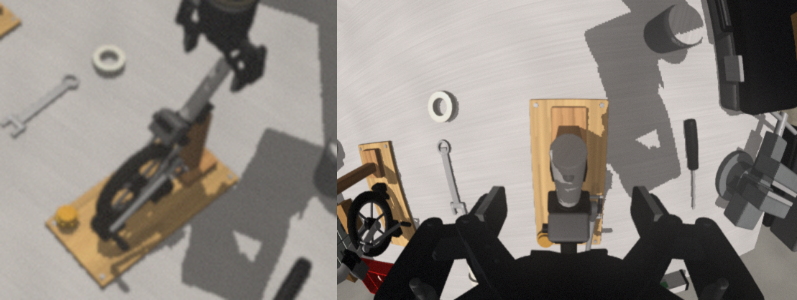

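Emit:
carry_out([
  [[0.7,0,-0.2,0,0,0,85],[1.5,0,-0.38,0,0,0,85],[1.5,0,-0.38,0,0,0,15],[1.5,0,-0.38,0,0,0,15],[1.5,0,-0.38,0,0,0,15]],
], force=50)

```text
t: 5.15
tcp_pos: [0.4771, 0.2598, 0.2251]
tool_rot: [0.062, 0.703, -0.061, 0.706]
force: [0.5, -0.6, 0.4]
finger_gap: 0.509
```

```bash
python3 - <<'E'
from h import *
st()
E
```

```text
t 5.15 q [ 0.293  0.424  1.648 -0.     1.066 -1.103] tcpL [-0.1397  0.0012  0.2251] F [ 0.5 -0.6  0.4] gap 0.509
axes in local [[0.004, 0.0, 1.0], [0.002, 1.0, -0.0], [-1.0, 0.002, 0.004]]
```

Still closing; wait half a second more.

Emit:
carry_out([
  [[0,0,0,0,0,0,15],[0,0,0,0,0,0,15],[0,0,0,0,0,0,15],[0,0,0,0,0,0,15],[0,0,0,0,0,0,15]],
])

```text
t: 5.65
tcp_pos: [0.4765, 0.2586, 0.2251]
tool_rot: [0.061, 0.703, -0.062, 0.705]
force: [-0.8, -2.7, 5.5]
finger_gap: 0.283
```

```bash
python3 - <<'E'
from h import *
st()
s=manip.sense(); print(s['ft_torque'])
snap('wrist','w7'); snap('scene','s7')
a=cv2.imread('pics/s7.png')[180:340,300:480]
cv2.imwrite('pics/c7.png',np.hstack([cv2.resize(a,(337,300),interpolation=2),cv2.resize(cv2.imread('pics/w7.png'),(460,300))]))
E
```

```text
t 5.65 q [ 0.292  0.423  1.649 -0.002  1.067 -1.103] tcpL [-1.401e-01 -1.000e-04  2.251e-01] F [-0.8 -2.7  5.5] gap 0.283
axes in local [[0.003, -0.0, 1.0], [-0.001, 1.0, 0.0], [-1.0, -0.001, 0.003]]
[-0.65354202  0.1552144   0.02393349]
```

View pics/c7.png

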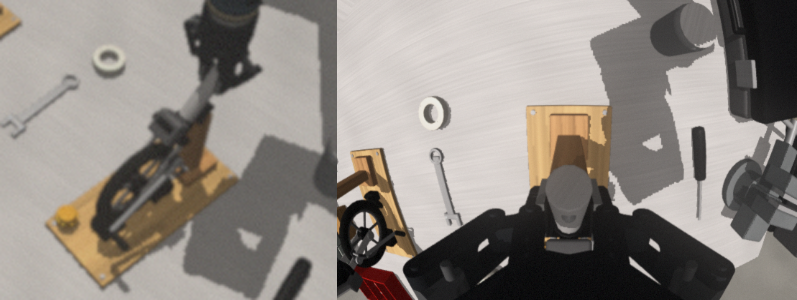

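```bash
cat > arc.py <<'E'
from h import *
def arc(degs,target=None):
    s=manip.sense(); r=R.from_quat(s['tool_rot']); hub=L2W([[0,0,.092]])[0]; y=RW.apply([0,1,0])
    for d in degs:
        D=R.from_rotvec(y*np.radians(d)); T=hub+D.apply(s['tcp_pos']-hub)
        print(d,*plan(T,D*r))
def lean():
    s=manip.sense(); g=s['tcp_pos']+R.from_quat(s['tool_rot']).apply([-.019,0,0]); v=W2L(g)[0]-[0,0,.092]
    print('lean',np.arctan2(v[0],v[2]).round(4),'deg',np.degrees(np.arctan2(v[0],v[2])).round(2),'l',np.hypot(v[0],v[2]).round(4),'y',v[1].round(4),'F',s['force'].round(1),'M',s['ft_torque'].round(2),'gap',s['finger_gap'])
E
python3 -c "
from arc import *
lean(); arc([2,4,6.5,9,11.5])"
```

```text
lean -0.7448 deg -42.67 l 0.2068 y -0.0001 F [ 0.2 -2.6  5.6] M [-0.67  0.09  0.01] gap 0.2767116543689765
2 [-0.192 -0.     0.19 ] [-0.   0.4  0. ]
4 [-0.377 -0.     0.386] [-0.001  0.8    0.   ]
6.5 [-0.598 -0.001  0.64 ] [-1.0e-03  1.3e+00  0.0e+00]
9 [-0.809 -0.001  0.904] [-0.002  1.8    0.   ]
11.5 [-1.007e+00 -1.000e-03  1.177e+00] [-2.0e-03  2.3e+00  0.0e+00]
```

Emit:
carry_out([
  [[-0.19,0,0.19,0,0.4,0,15],[-0.38,0,0.39,0,0.8,0,15],[-0.6,0,0.64,0,1.3,0,15],[-0.81,0,0.9,0,1.8,0,15],[-1.01,0,1.18,0,2.3,0,15]],
])

```text
t: 6.25
tcp_pos: [0.5045, 0.2536, 0.2497]
tool_rot: [0.067, 0.772, -0.055, 0.63]
force: [-1.7, -0.2, 1.4]
finger_gap: 0.273
```

```bash
python3 -c "
from arc import *
lean();st(); arc([2.5,5,7.5,10,12.5])"
```

```text
lean -0.5492 deg -31.47 l 0.2067 y -0.0001 F [-1.7 -0.2  1.4] M [-0.4  -0.05  0.09] gap 0.27311758270439945
t 6.25 q [ 0.226  0.499  1.449  0.079  1.382 -1.192] tcpL [-1.117e-01 -2.000e-04  2.497e-01] F [-1.7 -0.2  1.4] gap 0.273
axes in local [[-0.201, -0.0, 0.98], [-0.001, 1.0, -0.0], [-0.98, -0.001, -0.201]]
2.5 [-0.241 -0.     0.236] [-0.001  0.5   -0.   ]
5 [-0.472 -0.001  0.482] [-0.001  1.    -0.   ]
7.5 [-0.692 -0.001  0.738] [-0.002  1.5   -0.   ]
10 [-9.000e-01 -1.000e-03  1.003e+00] [-0.003  2.    -0.   ]
12.5 [-1.097e+00 -1.000e-03  1.277e+00] [-0.003  2.5   -0.   ]
```

Emit:
carry_out([
  [[-0.24,0,0.24,0,0.5,0,15],[-0.47,0,0.48,0,1.0,0,15],[-0.69,0,0.74,0,1.5,0,15],[-0.9,0,1.0,0,2.0,0,15],[-1.1,0,1.28,0,2.5,0,15]],
])

```text
t: 6.75
tcp_pos: [0.5412, 0.247, 0.2701]
tool_rot: [0.073, 0.836, -0.048, 0.542]
force: [-0.7, -1.5, -0.6]
finger_gap: 0.277
```

```bash
python3 -c "
from arc import *
lean();st(); arc([2.5,5,7.5,10,12.5])
s=snap('scene','s8'); model(s,'m8',-.33,2.75)"
```

```text
lean -0.3284 deg -18.82 l 0.2065 y -0.0002 F [-0.7 -1.5 -0.6] M [-0.33 -0.22  0.23] gap 0.2766524164775925
t 6.75 q [ 0.17   0.618  1.216  0.138  1.703 -1.235] tcpL [-7.430e-02 -2.000e-04  2.701e-01] F [-0.7 -1.5 -0.6] gap 0.277
axes in local [[-0.407, 0.0, 0.913], [-0.001, 1.0, -0.0], [-0.913, -0.001, -0.407]]
2.5 [-0.24  -0.     0.236] [-0.001  0.5   -0.   ]
5 [-0.469 -0.     0.483] [-0.001  1.    -0.   ]
7.5 [-0.688 -0.     0.739] [-2.0e-03  1.5e+00 -1.0e-03]
10 [-0.895 -0.     1.005] [-2.e-03  2.e+00 -1.e-03]
12.5 [-1.090e+00 -1.000e-03  1.279e+00] [-3.0e-03  2.5e+00 -1.0e-03]
```

View pics/m8.png

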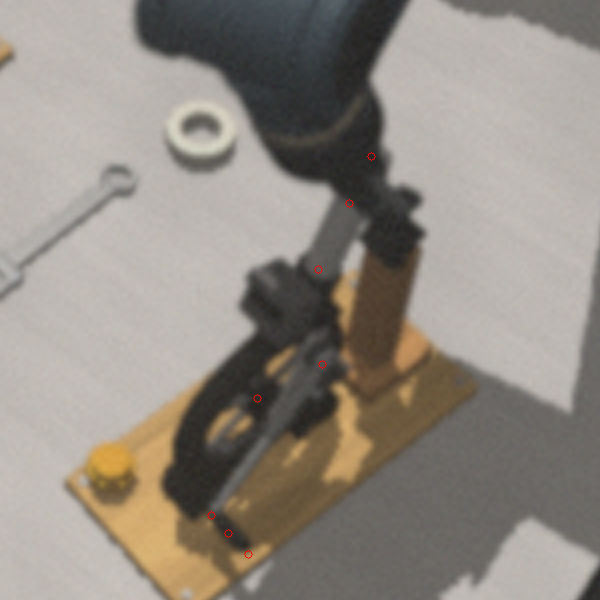

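Emit:
carry_out([
  [[-0.24,0,0.24,0,0.5,0,15],[-0.47,0,0.48,0,1.0,0,15],[-0.69,0,0.74,0,1.5,0,15],[-0.89,0,1.0,0,2.0,0,15],[-1.09,0,1.28,0,2.5,0,15]],
])

```text
t: 7.3
tcp_pos: [0.5812, 0.2399, 0.2817]
tool_rot: [0.078, 0.89, -0.04, 0.448]
force: [0.4, -1.3, 0.8]
finger_gap: 0.275
```

```bash
python3 -c "
from arc import *
lean();st(); arc([1.5,3,4.5,6,6.2,6.4])"
```

```text
lean -0.1092 deg -6.25 l 0.2062 y -0.0002 F [ 0.4 -1.3  0.8] M [-0.34 -0.32  0.32] gap 0.2749852052181785
t 7.3 q [ 0.128  0.767  0.969  0.197  2.012 -1.239] tcpL [-0.0338 -0.0003  0.2817] F [ 0.4 -1.3  0.8] gap 0.275
axes in local [[-0.595, 0.0, 0.804], [-0.001, 1.0, -0.001], [-0.804, -0.001, -0.595]]
1.5 [-0.145  0.     0.141] [-0.   0.3 -0. ]
3 [-0.286  0.     0.285] [-0.     0.6   -0.001]
4.5 [-0.423  0.     0.433] [-0.001  0.9   -0.001]
6 [-0.556  0.     0.584] [-1.0e-03  1.2e+00 -1.0e-03]
6.2 [-0.574  0.     0.605] [-1.00e-03  1.24e+00 -1.00e-03]
6.4 [-0.591  0.     0.625] [-1.00e-03  1.28e+00 -1.00e-03]
```

Emit:
carry_out([
  [[-0.15,0,0.14,0,0.3,0,15],[-0.29,0,0.29,0,0.6,0,15],[-0.42,0,0.43,0,0.9,0,15],[-0.58,0,0.61,0,1.26,0,15],[-0.58,0,0.61,0,1.26,0,15]],
])

```text
t: 7.8
tcp_pos: [0.6022, 0.2362, 0.2842]
tool_rot: [0.08, 0.913, -0.035, 0.399]
force: [1.1, -1.9, 2.6]
finger_gap: 0.278
```

```bash
python3 -c "
from arc import *
lean();st()
s=snap('scene','s9'); model(s,'m9',0,2.75);s=snap('top','t9'); model(s,'m9t',0,2.75)
a=cv2.imread('pics/m9.png')[100:500,100:500];b=cv2.imread('pics/m9t.png')[100:500,100:500]
cv2.imwrite('pics/mm9.png',np.hstack([a,b])); snap('wrist','w9')"
```

```text
lean 0.0022 deg 0.13 l 0.2061 y -0.0003 F [ 1.1 -1.9  2.6] M [-0.3  -0.15  0.36] gap 0.27848728634499365
t 7.8 q [ 0.111  0.852  0.837  0.234  2.166 -1.225] tcpL [-0.0124 -0.0003  0.2842] F [ 1.1 -1.9  2.6] gap 0.278
axes in local [[-0.679, 0.001, 0.734], [0.001, 1.0, -0.001], [-0.734, -0.0, -0.679]]
```

View pics/mm9.png

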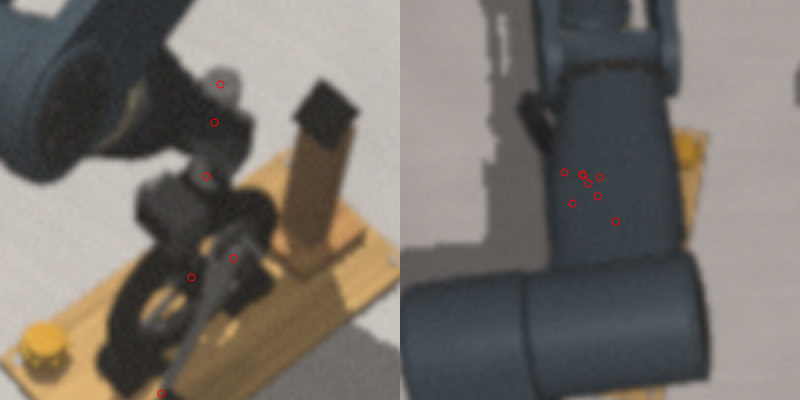

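View pics/w9.png

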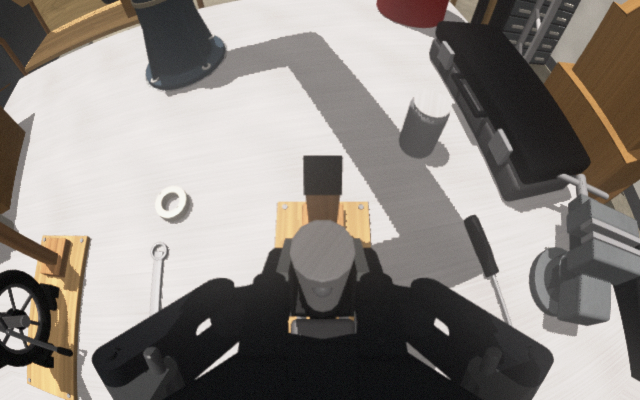

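View pics/m9.png

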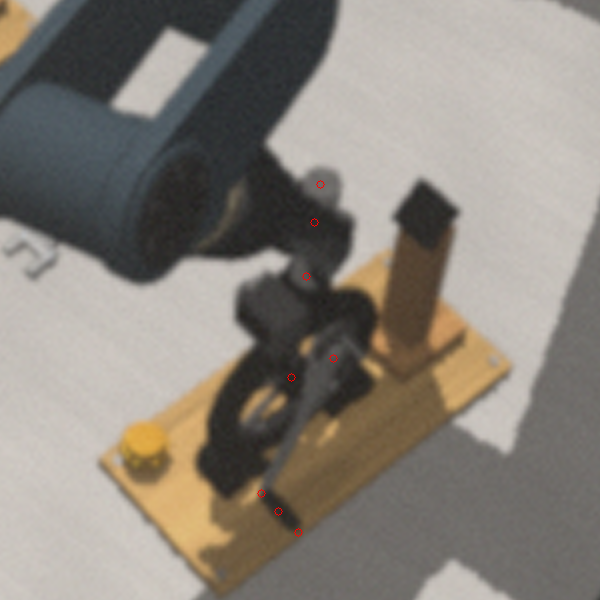

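Emit:
carry_out([
  [[0,0,0,0,0,0,15],[0,0,0,0,0,0,15],[0,0,0,0,0,0,15],[0,0,0,0,0,0,15],[0,0,0,0,0,0,15]],
])

```text
t: 8.45
tcp_pos: [0.601, 0.2364, 0.2842]
tool_rot: [0.08, 0.913, -0.036, 0.399]
force: [0.8, -4.9, 3.0]
finger_gap: 0.278
```

```bash
python3 -c "
from arc import *
lean();st();snap('scene','s10')"
```

```text
lean -0.0035 deg -0.2 l 0.2061 y -0.0002 F [ 0.8 -4.9  3. ] M [-0.57 -0.26  0.68] gap 0.27788834528776835
t 8.45 q [ 0.112  0.85   0.841  0.233  2.164 -1.225] tcpL [-1.360e-02 -2.000e-04  2.842e-01] F [ 0.8 -4.9  3. ] gap 0.278
axes in local [[-0.679, 0.001, 0.734], [-0.001, 1.0, -0.001], [-0.734, -0.001, -0.679]]
```

View pics/s10.png

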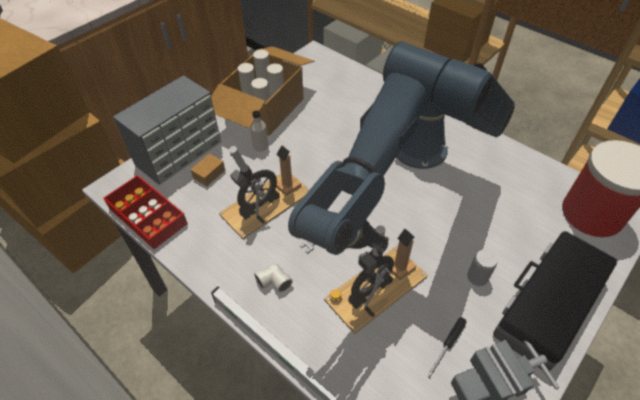

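```bash
python3 -c "
from station import manip
print(manip.sign_off())"
```

```text
the job is handed in; nothing more can be done
None
```

The job is handed in. wheel_a, the one with its kickstand folded up, is now held upright by its stub with the stand fully down.

- **Kickstand:** I pushed the foot over the top of its arc with shut fingers. It snapped down, and the camera pictures show the foot where a fully lowered leg (2.75 rad) should put it.
- **Grip:** the fingers hold the stub about 206 mm from the hub, with 50 N set and about 24 mm opening read for the 25 mm tube. They come in at an angle, so the top of the stub stays free for the upper handle.
- **Upright:** the measured lean at the end is about -0.2°, within what the calibration can resolve (about 0.6°). The foot should hang about 12 mm clear of the board by geometry; I did not measure that gap.
- **Forces and time:** wrist forces read between steps stayed below about 7 N, and the clock stood at about 8.5 s of the 54 s.
- **Other things:** the other measuring wheel and the bystanders look unmoved in the last pictures. In the final scene view the arm hides the tape roll and part of the wrench, but the last wrist picture shows both in place.

No check failed. The only disagreements were small: about 2 mm between the two cameras on the board corners, and a 0.7 mm drift in the measured grip radius while raising the frame.

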